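# Close a sprung specimen cell and hold it shut

## Robot

A 7-joint arm with a two-finger parallel gripper is mounted at the origin on the work surface. World frame = base frame: x ahead of the robot, y to its left, z up, the work surface at z = 0. Lengths are in mm, angles in rad, forces in N, time in s.
With the tool pointing down it reaches from about 425 to 1025 mm from the base axis. Payload 3.6 kg.
Tool frame: the origin (TCP) lies between the finger pads, 19 mm behind the fingertips; this is the grasp point; z points along the fingers, y is the line along which they close (so a half turn about z gives the same grasp; the last joint's range is limited). The gripper opens to 85 mm and grips with 20 to 120 N. Pads are 22 mm wide; open, the fingers measure 114 mm over their backs; the gripper's body (76 mm by 85 mm) begins 54 mm behind the grasp point. The pads swing forward as they close: fully open they stand 13 mm farther back than shut.
Start: joints at [-1.286, 0.591, 0.048, 1.609, -0.033, 0.943, -0.034], TCP at [267.431, 673.877, 250.002] pointing down, gripper open.
Joint ranges: [-2.69, 2.69], [-0.47, 2.24], [-1.27, 1.36], [0.19, 2.51], [-1.53, 4.68], [0.08, 2.07], [-3.09, 3.09]. Speed limits (rad/s): [2.57, 2.57, 3.14, 3.14, 3.14, 3.14, 3.14].

## Interface

Orientations are given as [roll, pitch, yaw] about the fixed x, y, z axes, in that order (R = Rz(yaw) Ry(pitch) Rx(roll)).
In Python, from station import env gives the robot as it stands. The module is installed in compiled form; this text tells all that it offers. Calls block until the motion is done:
- env.move_to(position, orientation): joint-space move of the TCP to a pose.
- env.movel(position, frame=None, rate=150, max_force=None): straight line of the TCP; frame=None keeps the orientation; rate is the mean speed in mm/s. With max_force (N) it stops when the force on the tool has changed by that much, and returns True; else False.
- env.move_joints(angles): joint-space move.
- env.gripper_open() and env.close(squeeze=None): open the fingers fully, or close them until they stop; squeeze is the grip in N (None keeps the last).
- env.dwell(seconds).
- env.inverse_kinematics(position, orientation): joint angles nearest the present ones, or None.
- env.read_camera(name): name is "side" or "top" or "wrist"; returns the picture (480x640x3 uint8, red, green, blue); there is no depth.
- env.camera_model(name): a dict with "mtx" (3x3 intrinsics, pixels), "rvec" (rotation vector, rad) and "tvec" (3), from world to camera coordinates, as OpenCV has them; the wrist camera has in their place "tool_from_camera" (4x4, takes a point from camera to tool coordinates, whose origin is the TCP and whose axes are the flange's). Camera axes: x right, y down, z forward; pixel columns grow to the right and rows downward; lengths in mm; the calibration is good to about 2 mm. The wrist camera is an equidistant fisheye: a pixel r from the principal point sees the ray r / f radians off the axis. A picture is of the moment at which its call begins: read the wrist's pose just before it. camera_model takes no time and is no camera call.
A pose or a line that the arm cannot do raises env.MotionError and nothing moves.
- env.sign_off(): hands the job in; it is judged then, once.
Trained networks look in the newest picture that a camera, given by its name, has taken for a name from the list of things; names that differ only in an ending like _2 or _b are one class to them, and where a whole thing is asked for, a point or a joint stands for the part that bears it (a point fixed in the world has none). Each returns a list of dicts, best first, with "p" (0 to 1); they miss things now and then, are a little off and sometimes report something else, mostly with a low value. They report only what shows in the picture. A call takes as long as a camera call.
- env.recognise(name, camera): "bbox" ([centre column, centre row, width, height] in pixels, round what is visible of it).
Readings, each from a call of its own:
- env.current_clock(): time.
- env.current_joints(): joint angles.
- env.current_dq(): joint speeds.
- env.current_effort(): joint torques, N m.
- env.current_tool_pos(): TCP position.
- env.current_orientation(): TCP orientation.
- env.current_force(): force on the tool from outside, world axes, zero at the start.
- env.current_ft_torque(): the same for the moment, N m.
- env.current_width(): finger opening in mm.
- env.current_grip_force(): force on a finger pad.
Only numpy, scipy, OpenCV 4.12 (cv2) and the standard library are available. Lean on these libraries where they do the work, as an engineer would, in place of code of your own. Each camera call takes 0.05 s, during which the arm holds its last target. There are 200 camera calls.

## Task

Put the brass specimen stub upright into the bore of the specimen cell so that it stands on the sprung pad, then put the cap over the cell's neck. Gently press the cap straight down against the spring until its rim is fully home on the shoulder all round, and keep pressing: the program finishes while the robot is still holding the cap down. Leave everything else on the table where it is.

Things in the scene. Friction and masses are not known exactly. Their poses are not given: they have to be found in the camera images.
- cell: Specimen cell fixed on the table: black square base 100 x 100 x 10 mm, round dark steel housing 76 mm across whose flat top (the shoulder) is 30 mm above the table, and in its middle an aluminium neck, 40 mm across, up to 46 mm. A vertical bore of 29 mm opens at the neck's top; inside is a brass sprung pad 25 mm across. Origin: centre of the underside, on the bore's axis, z up.
- cell_mouth (a point): Centre of the bore's mouth, at the top of the neck, 46 mm above the table.
- cell_shoulder (a point): Point on the bore's axis at the height of the shoulder, 30 mm above the table, on which the cap's rim must land.
- plunger (a joint): Travel of the sprung pad, m: 0 free (its face 34 mm above the table, 12 mm below the mouth), growing as it goes down, at most 0.016. The spring pushes up with 5 N at 0 and 0.7 N more per mm: the weight of stub and cap does not sink it. With the stub inside and the cap fully home it reads about 0.010 (12 N).
- stub: The specimen stub to be loaded: a solid brass cylinder, 24 mm diameter, 34 mm tall, about 110 g, standing upright; both ends alike. Origin: centre of its underside, z along its axis. Standing on the free pad, its top is 22 mm above the mouth.
- cap: Cap: upside-down dark metal cup 58 mm across, standing on its open rim, 130 g. Rim to top face 34 mm; inside 28 mm deep, 47 mm wide. On top a bright aluminium grip, a cylinder 20 mm across, 34 to 62 mm above the rim. Origin: centre of the rim plane, z up. Over the neck, its ceiling meets the loaded stub when the rim is 10 mm above the shoulder (6 mm down the neck); press it those 10 mm.
- cap_grip (a point): Point on the cap's axis 56 mm above its rim, inside the grip: a good TCP position for taking the grip from above.
- puck: Bystander: a low black resin puck, 42 mm diameter, 16 mm tall. Origin: centre of its underside.
- post: Bystander: a slim brass post, 13 mm diameter, 50 mm tall, upright. Origin: centre of its underside.
- lens_ring: Bystander: an empty aluminium lens ring lying flat, 48 mm outer diameter, 36 mm hole, 12 mm tall. Origin: centre of its underside.
- objective: Bystander: a steel microscope objective standing upright, 32 mm diameter, 45 mm tall. Origin: centre of its underside.
- hexdriver: Bystander: a hand driver with a black handle, lying flat. Origin: near its middle, on the table.

How it is judged (in metres and radians):
On the way, in this order (a step that is already met when the one before it is completed fails the run):
1. the stub stands upright in the bore on the sprung pad, let go (horizontal distance between stub and cell below 0.004 m and z of stub in the frame of cell below 0.036 m and angle between stub's own z axis and vertical below 0.1 rad and contact force between the fingers and stub below 0.1 N), for 0.2 s.
2. the cap is over the neck (horizontal distance between cap and cell below 0.006 m and z of cap in the frame of cell_shoulder below 0.0135 m and angle between cap's own z axis and vertical below 0.15 rad), for 0.1 s.
At the end, for the whole second after the job is handed in: Stub upright in the bore (4 mm of its axis); cap over it (6 mm, 0.04 rad), rim within 1.5 mm of the shoulder; pad pressed in over 8.5 mm; cap bears on the cell with over 1 N, the fingers on the cap with over 3 N; all still (horizontal distance between stub and cell below 0.004 m and horizontal distance between cap and cell below 0.006 m and z of cap in the frame of cell_shoulder below 0.0015 m and angle between cap's own z axis and vertical below 0.04 rad and value of joint plunger above 0.0085 m and angle between stub's own z axis and vertical below 0.1 rad and contact force between cap and cell above 1 N and contact force between the fingers and cap above 3 N and linear speed of cap below 0.01 m/s); the arm keeps its last pose, push and grip.
It fails at once if a bystander (puck, post, lens ring, objective or driver) is moved more than 30 mm (distance of any of puck, post, lens_ring, objective, hexdriver from where it was at the start of the episode above 0.03 m).
It fails at once if the cap is rammed onto the cell with more than 80 N (contact force between cap and cell above 80 N).
It also fails if it takes over 54 s, if anything falls off the work surface, if the arm or the gripper's body presses on something with over 40 N, if the wrist force passes 120 N, or if a joint passes its speed limit or range.

## Working session

There is one attempt and no reset: what is moved stays moved. The work goes in short steps, each a Python script; the robot and the scene stay as the last script left them, time stands still between calls to the robot, and variables do not carry over. Pictures are saved under pics/ and viewed, at most 10 in all, crops included, and the job is handed in when it is done.

```bash
mkdir -p pics; cat > h.py <<'E'
import numpy as np, cv2
from station import env
def shot(cam,fn):
    im=env.read_camera(cam); cv2.imwrite('pics/'+fn,im[:,:,::-1]); return im
E
python3 - <<'E'
from h import *
np.set_printoptions(precision=3,suppress=True)
a=shot('side','s0.png');b=shot('top','t0.png')
cv2.imwrite('pics/both0.png',cv2.resize(np.vstack([a,b])[:,:,::-1],(400*1,600)))
for c in ('side','top','wrist'):
    print(c,env.camera_model(c))
for n in ('cell','stub','cap','puck','post','lens_ring','objective','hexdriver'):
    for c in ('side','top'):
        print(n,c,[(round(d['p'],2),np.round(d['bbox'],1).tolist()) for d in env.recognise(n,c)[:3]])
print(env.current_orientation(),env.current_clock())
E
```

```text
side {'mtx': array([[461.428,   0.   , 329.146],
       [  0.   , 461.428, 240.565],
       [  0.   ,   0.   ,   1.   ]]), 'rvec': array([ 0.927, -2.323,  1.282]), 'tvec': array([391.851, 275.412, 647.863])}
top {'mtx': array([[499.41 ,   0.   , 320.392],
       [  0.   , 499.41 , 236.8  ],
       [  0.   ,   0.   ,   1.   ]]), 'rvec': array([ 2.206, -2.177,  0.073]), 'tvec': array([ -18.2  ,  594.442, 1054.172])}
wrist {'mtx': array([[371.648,   0.   , 318.642],
       [  0.   , 371.648, 236.82 ],
       [  0.   ,   0.   ,   1.   ]]), 'tool_from_camera': array([[  -0.001,   -0.947,   -0.321,   83.505],
       [   1.   ,   -0.001,   -0.   ,    0.662],
       [  -0.   ,   -0.321,    0.947, -123.239],
       [   0.   ,    0.   ,    0.   ,    1.   ]])}
cell side [(0.87, [316.2, 253.6, 60.9, 38.1])]
cell top [(0.9, [334.9, 232.0, 59.5, 59.2])]
stub side [(0.18, [177.2, 281.1, 10.0, 20.8])]
stub top [(0.72, [205.3, 183.9, 15.0, 9.2]), (0.66, [197.3, 259.0, 12.6, 11.3]), (0.62, [127.2, 236.3, 16.4, 17.6])]
cap side [(0.75, [405.9, 237.6, 26.2, 31.5])]
cap top [(0.61, [403.9, 288.8, 28.5, 26.8])]
puck side [(0.91, [366.6, 298.4, 25.5, 18.6]), (0.53, [403.2, 238.4, 27.2, 33.9])]
puck top []
post side [(0.7, [179.4, 280.6, 12.7, 22.8])]
post top []
lens_ring side [(0.71, [337.5, 205.8, 15.3, 13.7])]
lens_ring top [(0.48, [419.1, 182.8, 17.2, 19.3])]
objective side [(0.81, [128.5, 363.1, 24.2, 33.1])]
objective top [(0.64, [126.2, 235.7, 18.9, 17.7])]
hexdriver side [(0.74, [446.9, 207.6, 65.5, 12.2])]
hexdriver top [(0.74, [502.8, 271.9, 47.0, 84.3])]
[-3.142  0.     2.764] 0.9
```

View pics/s0.png

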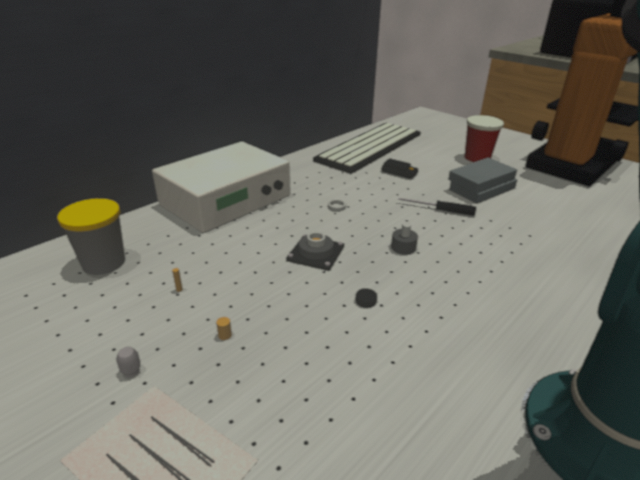

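View pics/t0.png

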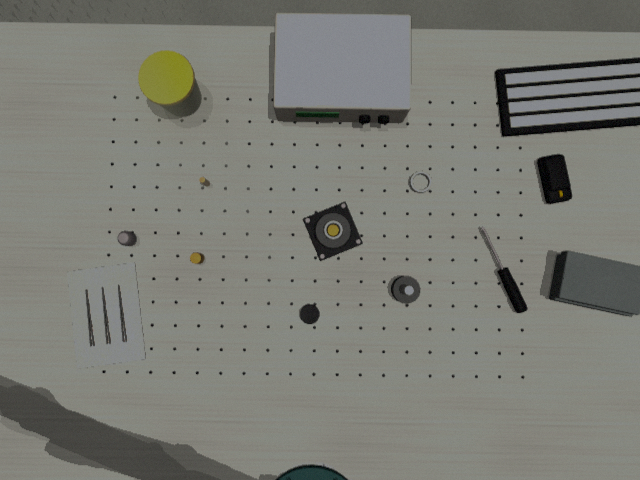

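Side view: cell near (316,250), cap (404,240), stub (224,327), post (177,280). Top view: cell (333,231), cap (405,290), stub (197,258), post (203,181). The network missed the stub in the side view and mixed it up with the post and the objective in the top view, so for those two I use the pixel positions I read from the pictures.

```bash
cat >> h.py <<'E'
def P(c):
    m=env.camera_model(c); R=cv2.Rodrigues(m['rvec'])[0]; return m['mtx'],R,np.asarray(m['tvec'],float).reshape(3)
def fray(c,uv):
    K,R,t=P(c); d=R.T@np.linalg.solve(K,[uv[0],uv[1],1.]); return -R.T@t,d/np.linalg.norm(d)
def wpose():
    from scipy.spatial.transform import Rotation as Ro
    T=np.eye(4);T[:3,:3]=Ro.from_euler('xyz',env.current_orientation()).as_matrix();T[:3,3]=env.current_tool_pos();return T@env.camera_model('wrist')['tool_from_camera']
def wray(T,uv):
    K=env.camera_model('wrist')['mtx']; x=(uv[0]-K[0,2])/K[0,0];y=(uv[1]-K[1,2])/K[1,1]; r=np.hypot(x,y)+1e-9
    return T[:3,3],T[:3,:3]@np.array([np.sin(r)*x/r,np.sin(r)*y/r,np.cos(r)])
def wproj(T,p):
    K=env.camera_model('wrist')['mtx']; q=T[:3,:3].T@(np.asarray(p,float)-T[:3,3]); a=np.arctan2(np.hypot(*q[:2]),q[2])
    return K[:2,2]+K[0,0]*a*q[:2]/np.hypot(*q[:2])
def meet(rays):
    A=sum(np.eye(3)-np.outer(d,d) for o,d in rays); b=sum((np.eye(3)-np.outer(d,d))@o for o,d in rays)
    p=np.linalg.solve(A,b); return p,[np.linalg.norm((np.eye(3)-np.outer(d,d))@(p-o)) for o,d in rays]
def onz(ray,z): o,d=ray; return o+d*(z-o[2])/d[2]
E
python3 - <<'E'
from h import *
np.set_printoptions(precision=1,suppress=True)
for n,s,t,z in [('stub mid',(224,328),(197,258.5),17),('post mid',(177,280),(203,181),25),('cell mouth',(316,238),(333.5,230.5),46),('cap mid',(404.5,240),(405.5,289.5),17),('lens',(337.5,205.8),(419.5,182.5),6),('puck',(366.6,298.4),(309.5,314),8),('obj',(128.5,363),(126.2,237.5),22)]:
    p,e=meet([fray('side',s),fray('top',t)]); print(n,p,np.array(e),onz(fray('top',t),z))
    for y in (0,):
        for h in (100,250):
            print('  ik',h,y,env.inverse_kinematics([p[0],p[1],h],[np.pi,0,np.arctan2(p[1],p[0])]) is not None)
E
```

```text
stub mid [544.5 252.9  18.5] [0.2 0.2] [544.6 253.4  17. ]
  ik 100 0 True
  ik 250 0 True
post mid [709.6 241.5  25.9] [1.9 1.9] [711.  243.3  25. ]
  ik 100 0 True
  ik 250 0 True
cell mouth [607.3 -37.4  40.9] [0.6 0.6] [606.5 -37.6  46. ]
  ik 100 0 True
  ik 250 0 True
cap mid [ 484.3 -193.3   20.7] [0.1 0.1] [ 484.2 -193.9   17. ]
  ik 100 0 True
  ik 250 0 True
lens [ 716.6 -227.2    4.8] [1.5 1.5] [ 717.5 -226.     6. ]
  ik 100 0 True
  ik 250 0 True
puck [428.2  10.4   6.8] [0.7 0.7] [428.8  10.8   8. ]
  ik 100 0 True
  ik 250 0 True
obj [586.5 403.6  20.2] [1.9 1.9] [587.4 404.6  22. ]
  ik 100 0 True
  ik 250 0 True
```

```bash
cat >> h.py <<'E'
O=[np.pi,0,np.pi/2]
def look(pos,fn):
    env.move_to(pos,O); env.dwell(0.15); T=wpose(); im=shot('wrist',fn); return T,im
E
python3 - <<'E'
from h import *
import json
np.set_printoptions(precision=1,suppress=True)
D={}
for k,pos in [('c1',[607,-37,150]),('c2',[607,-97,150]),('s1',[544.5,253,150]),('s2',[544.5,193,150])]:
    T,im=look(pos,k+'.png'); D[k]=T.tolist()
    for n in (['cell','plunger'] if k[0]=='c' else ['stub']):
        for d in env.recognise(n,'wrist')[:2]: print(k,n,round(d['p'],2),np.array(d['bbox']))
    print(env.current_tool_pos(),env.current_clock(), wproj(T,[607,-37,46]),wproj(T,[544.5,253,34]))
json.dump(D,open('D.json','w'))
a=[cv2.imread(f'pics/{k}.png') for k in ('c1','c2','s1','s2')]
cv2.imwrite('pics/m1.png',cv2.resize(np.vstack([np.hstack(a[:2]),np.hstack(a[2:])]),(800,600),interpolation=cv2.INTER_AREA))
E
```

```text
c1 cell 0.66 [319.1 222.7 171.  160. ]
[607.  -36.7 150. ] 4.0 [319.1 247.7] [ 231.8 -142.7]
c2 cell 0.84 [320.6 146.  183.3 170.4]
c2 plunger 0.62 [323.8 152.8  38.6  39.9]
[607.1 -95.5 149.8] 4.65 [319.5 156.2] [ 238.1 -190.3]
s1 stub 0.77 [318.  231.6  30.3  47.7]
[545.1 251.6 150.1] 6.2333 [376.8 492.5] [317.9 237.2]
s2 stub 0.97 [319.1 153.6  30.3  41.1]
[544.5 194.5 149.9] 6.8333 [382.2 464.8] [319.2 153.9]
```

View pics/m1.png

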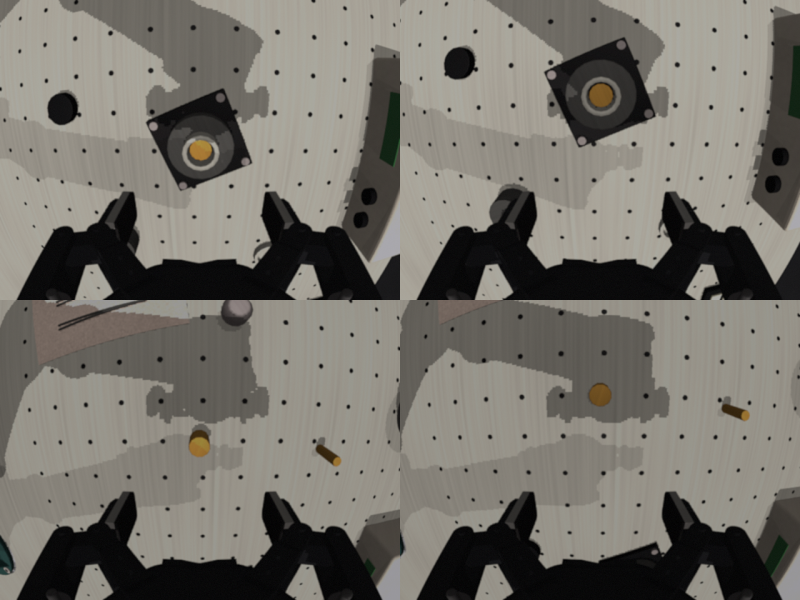

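c2 (upper right) shows the neck ring around (321,153) full scale, c1 around (320,243). The stub is at (320,155) in s2 and (318,237) in s1, and the post stands well off to the right. I'll refine by segmentation and two-view triangulation.

```bash
python3 - <<'E'
from h import *
import json
from scipy.optimize import least_squares
np.set_printoptions(precision=1,suppress=True)
D={k:np.array(v) for k,v in json.load(open('D.json')).items()}
def seg(k,c,w,mode):
    im=cv2.imread(f'pics/{k}.png'); x,y=c; r=im[y-w:y+w,x-w:x+w]; hsv=cv2.cvtColor(r,cv2.COLOR_BGR2HSV)
    br=((hsv[...,0]>8)&(hsv[...,0]<30)&(hsv[...,1]>110)&(hsv[...,2]>60))
    m=br if mode=='brass' else (br|(hsv[...,2]>115))
    m=cv2.morphologyEx(m.astype(np.uint8),cv2.MORPH_OPEN,np.ones((2,2)))
    cs=cv2.findContours(m,cv2.RETR_EXTERNAL,cv2.CHAIN_APPROX_NONE)[0]; h=cv2.convexHull(max(cs,key=cv2.contourArea))
    e=cv2.fitEllipse(h); return np.array(e[0])+[x-w,y-w],e[1],im[y-w:y+w,x-w:x+w]
out=[]
for o,keys,modes in [('cell',{'c1':(320,243),'c2':(321,153)},('ring','brass')),('stub',{'s1':(318,232),'s2':(319,153)},('brass',))]:
    for m in modes:
        rays=[]
        for k,c in keys.items():
            e,ax,crop=seg(k,c,40,m); out.append(cv2.ellipse(cv2.resize(crop,None,fx=4,fy=4),tuple(((e-np.array(c)+40.5)*4).astype(int)),tuple(int(a*2) for a in ax),0,0,360,(0,0,255),1) if m!='x' else 0)
            r=wray(D[k],e); rays.append(r); print(o,m,k,e,np.array(ax),[onz(r,z) for z in ((46,34))])
        print('   meet',*meet(rays))
# stub: cylinder bbox fit over both views
a=np.linspace(0,6.283,40); B={'s1':[318,231.6,30.3,47.7],'s2':[319.1,153.6,30.3,41.1]}
def res(p):
    R=[]
    for k,b in B.items():
        q=np.array([wproj(D[k],[p[0]+12*np.cos(t),p[1]+12*np.sin(t),z]) for t in a for z in (0,p[2])]); lo,hi=q.min(0),q.max(0)
        R+=[*(lo+hi)/2-b[:2],*(hi-lo)-b[2:]]
    return R
s=least_squares(res,[544,253,34]); print('stub fit',s.x,np.array(s.fun))
cv2.imwrite('pics/seg.png',cv2.resize(np.vstack([np.hstack(out[:3]),np.hstack(out[3:])]),(800,533)))
E
```

```text
cell ring c1 [321.8 245.9] [54.7 58.9] [array([608.7, -35.8,  46. ]), array([608.8, -40.2,  34. ])]
cell ring c2 [322.1 153.1] [38.1 38.5] [array([608.6, -35.1,  46. ]), array([608.6, -36.3,  34. ])]
   meet [608.6 -34.9  48.4] [np.float64(0.09582367131025259), np.float64(0.09582367131039594)]
cell brass c1 [321.7 241.1] [32.3 36.9] [array([608.6, -32.4,  46. ]), array([608.7, -36.7,  34. ])]
cell brass c2 [322.1 153.1] [38.1 38.5] [array([608.6, -35.1,  46. ]), array([608.6, -36.3,  34. ])]
   meet [608.7 -36.2  35.3] [np.float64(0.04596178493970908), np.float64(0.04596178493956953)]
stub brass s1 [320.  232.2] [32.6 41.3] [array([545.9, 260.5,  46. ]), array([545.9, 256.5,  34. ])]
stub brass s2 [320.9 152.4] [35.  36.6] [array([545.5, 255.2,  46. ]), array([545.6, 254. ,  34. ])]
   meet [545.8 252.8  22.6] [np.float64(0.1423580533088835), np.float64(0.14235805330886744)]Traceback (most recent call last):
  File "<stdin>", line 29, in <module>
    return func(*args, **kwargs)
    result = trf(vector_fun.fun, vector_fun.jac, x0, f0, J0, lb, ub, ftol, xtol,
                 gtol, ma
[... 903 characters left out ...]
       mf)
                             ^^^
    df = [f_eval - f0 for f_eval in f_evals]
                                    ^^^^^^^
    f = np.atleast_1d(self.fun(x, *self.args, **self.kwargs))
                      ~~~~~~~~^^^^^^^^^^^^^^^^^^^^^^^^^^^^^^
    return np.atleast_1d(self.fun(x))
                         ~~~~~~~~^^^
    return self.f(x, *self.args, **self.kwargs)
           ~~~~~~^^^^^^^^^^^^^^^^^^^^^^^^^^^^^^
  File "<stdin>", line 26, in res
  File "h.py", line 16, in wproj
    K=env.camera_model('wrist')['mtx']; q=T[:3,:3].T@(np.asarray(p,float)-T[:3,3]); a=np.arctan2(np.hypot(*q[:2]),q[2])
      ~~~~~~~~~~~~~~~~^^^^^^^^^
ValueError: time passes only in moves, steps and waits
```

Segmentation agrees with the text: mouth height 48 (46 expected), pad 35 (34 expected), cell axis about (608.6, -36.1). The stub is at about (545.3, 253). I'll grasp the stub high, so the fingertips stay clear of the neck, lift it, and look at it in the hand.

```bash
sed -i "s/K=env.camera_model('wrist')\['mtx'\]/K=KW/; s/^def fray/KW=env.camera_model('wrist')['mtx']; TC=env.camera_model('wrist')['tool_from_camera']\ndef fray/; s/T@env.camera_model('wrist')\['tool_from_camera'\]/T@TC/" h.py
python3 - <<'E'
from h import *
np.set_printoptions(precision=1,suppress=True)
env.move_to([545.2,253,90],O); env.dwell(.2)
print(env.movel([545.2,253,34],rate=60,max_force=8)); env.dwell(.2); print(env.current_tool_pos())
env.close(30); env.dwell(.2); g=env.current_tool_pos(); print(g,env.current_width(),env.current_grip_force())
env.movel([545.2,253,120],rate=120); env.dwell(.2)
T=wpose(); im=shot('wrist','g1.png'); print(env.current_tool_pos(),env.current_width(),env.current_force(),env.current_clock())
print('tcp proj',wproj(T,env.current_tool_pos()))
cv2.imwrite('pics/g1c.png',im[200:480,140:500,::-1])
E
```

```text
False
[545.4 253.2  34.4]
[545.3 253.   34.2] 22.69565926333607 29.46896642446518
[544.8 252.8 119.3] 22.672037651679027 [-0.  -0.1 -0.1] 10.6583
tcp proj [320.  337.2]
```

View pics/g1c.png

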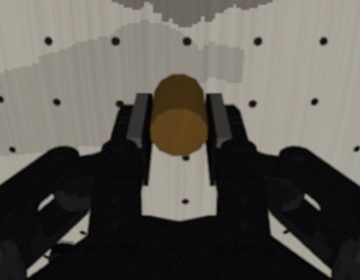

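The stub is held upright between the pads, with its top face centred near full-picture (320,331). The TCP projects to row 337, so the stub sits perhaps 2–3 mm off along tool x. I'll measure that and look at the cell while carrying it.

```bash
python3 - <<'E'
from h import *
from scipy.optimize import least_squares
np.set_printoptions(precision=2,suppress=True)
im=cv2.imread('pics/g1.png'); hsv=cv2.cvtColor(im,cv2.COLOR_BGR2HSV)
print('V col320',hsv[268:362:3,320,2],'row330 V',hsv[331,284:358:3,2])
m=((hsv[...,0]>8)&(hsv[...,0]<30)&(hsv[...,1]>100)&(hsv[...,2]>40)).astype(np.uint8)
m[:260]=0;m[370:]=0;m[:,:270]=0;m[:,370:]=0
c=max(cv2.findContours(m,0,1)[0],key=cv2.contourArea); b=cv2.boundingRect(c); print('bbox l t r b',b[0],b[1],b[0]+b[2],b[1]+b[3])
t=m*(hsv[...,2]>82); c=max(cv2.findContours(t.astype(np.uint8),0,1)[0],key=cv2.contourArea); print('top',cv2.boundingRect(c))
# fit tool-frame cylinder: centre x,y, top z (tool z down)
a=np.linspace(0,6.283,60)
def bb(p,zs):
    q=np.array([wproj(TC,[p[0]+12*np.cos(s),p[1]+12*np.sin(s),p[2]+z]) for s in a for z in zs]); return np.r_[q.min(0),q.max(0)]
B=np.array([b[0],b[1],b[0]+b[2],b[1]+b[3]])-0.5
s=least_squares(lambda p:bb(p,(0,34))-B,[0,0,0]); print('fit tool xyz',s.x,s.fun)
s=least_squares(lambda p:bb([p[0],p[1],0.2],(0,34))-B,[0,0]); print('fit z=.2',s.x,s.fun)
E
```

```text
V col320 [145 145  97  63  63  64  65  64  65  63  65  66  64  67  91  91  92  88
  90  93  95  94  95  94  94  93  93  92  91 116 160 165] row330 V [ 9  8 55 93 92 90 92 94 91 89 90 91 94 95 92 91 91 92 91 91 87 57  9  9
 41]
bbox l t r b 290 275 348 357
top (291, 309, 55, 47)
fit tool xyz [-3.15 -0.48  6.9 ] [ 0.24 -0.2  -0.24  0.18]
fit z=.2 [ 0.85 -0.47] [-1.27 -2.04  1.27  2.25]
```

The silhouette fit can't separate height from tool x. I'll touch the table with the held stub to settle its height in the hand, then look at it again.

```bash
python3 - <<'E'
from h import *
np.set_printoptions(precision=2,suppress=True)
env.movel([545.2,253,50],rate=150); env.dwell(.15)
r=env.movel([545.2,253,30],rate=20,max_force=2); print(r,env.current_tool_pos(),env.current_force(),env.current_width())
env.movel([545.2,253,120],rate=150); env.dwell(.2)
im=shot('wrist','g2.png'); hsv=cv2.cvtColor(im,cv2.COLOR_BGR2HSV)
m=((hsv[...,0]>8)&(hsv[...,0]<30)&(hsv[...,1]>100)&(hsv[...,2]>40)).astype(np.uint8)
m[:260]=0;m[370:]=0;m[:,:270]=0;m[:,370:]=0
c=max(cv2.findContours(m,0,1)[0],key=cv2.contourArea); print('sil',cv2.boundingRect(c))
t=m*(hsv[...,2]>78); c=max(cv2.findContours(t.astype(np.uint8),0,1)[0],key=cv2.contourArea); print('top',cv2.boundingRect(c))
for z in (0,3,7):
    a=np.linspace(0,6.283,80)
    for x in (-3,0,3):
        q=np.array([wproj(TC,[x+12*np.cos(s),12*np.sin(s),z]) for s in a]); w=wproj(TC,[x+12,0,z+34]); print(z,x,'top face',q.min(0),q.max(0),'far bottom row',w[1])
print(env.current_clock())
E
```

```text
True [545.08 252.96  34.13] [-0.26  0.05  5.36] 22.946890463201747Traceback (most recent call last):
  File "<stdin>", line 9, in <module>
ValueError: max() iterable argument is empty
```

```bash
python3 - <<'E'
from h import *
np.set_printoptions(precision=2,suppress=True)
im=cv2.imread('pics/g2.png'); cv2.imwrite('pics/g2c.png',im[200:480,140:500])
print(env.current_tool_pos(),env.current_width(),env.current_grip_force(),env.current_clock())
E
```

```text
[544.59 252.73 118.96] 22.955426413144036 29.454728364944458 13.1583
```

View pics/g2c.png

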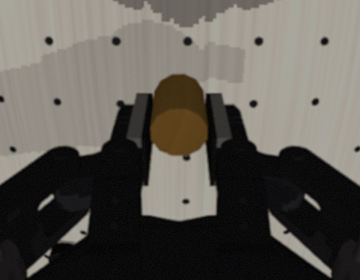

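The stub has not moved in the hand: touch came at TCP z = 34.1, so its top is level with the TCP as planned. The empty mask was my own colour-channel slip. Before inserting, I'll check the bore centre on the c2 edge profiles.

```bash
python3 - <<'E'
from h import *
import json
np.set_printoptions(precision=2,suppress=True,linewidth=200)
D={k:np.array(v) for k,v in json.load(open('D.json')).items()}
g=cv2.imread('pics/c2.png'); gb=cv2.GaussianBlur(cv2.cvtColor(g,cv2.COLOR_BGR2GRAY),(3,3),0)
print('row153',gb[151:156,284:361].mean(0).astype(int)); print('col322',gb[115:192,320:325].mean(1).astype(int))
T=D['c2']
for c in [(608.6,-36.1)]:
    for r,z in ((20,46),(14.5,46),(12.5,34),(38,30)):
        print(r,z,'cols',wproj(T,[c[0]-r,c[1],z])[0],wproj(T,[c[0]+r,c[1],z])[0],'rows',wproj(T,[c[0],c[1]+r,z])[1],wproj(T,[c[0],c[1]-r,z])[1])
T=D['s2']; g=cv2.imread('pics/s2.png'); gb=cv2.cvtColor(g,cv2.COLOR_BGR2HSV)[...,1]
print('row153 S',gb[151:156,290:350].mean(0).astype(int)); print('col320 S',gb[125:180,318:323].mean(1).astype(int))
c=(545.3,253)
for r,z in ((12,34),(12,0)): print(r,z,'cols',wproj(T,[c[0]-r,c[1],z])[0],wproj(T,[c[0]+r,c[1],z])[0],'rows',wproj(T,[c[0],c[1]+r,z])[1],wproj(T,[c[0],c[1]-r,z])[1])
E
```

```text
row153 [ 45  45  44  43  47  61  83  99 107 111 113 112 106  93  75  58  47  43  52  70  84  89  91  91  91  91  91  91  91  91  91  90  90  91  91  92  92  91  91  92  92  92  91  90  89  88  88  88  88
  88  88  87  87  88  87  79  64  50  45  48  57  72  88  99 105 108 108 106  97  80  61  48  45  46  46  46  45]
col322 [ 47  46  46  46  45  46  54  73  97 114 120 119 115 110 102  86  60  40  46  68  85  91  92  92  92  92  92  92  93  92  92  92  92  92  92  92  92  92  92  91  91  92  91  91  91  91  90  90  90
  89  89  88  88  89  86  80  71  65  63  63  63  67  80  98 113 117 116 111 105  96  81  61  48  43  44  43  43]
20 46 cols 289.4244044361927 354.8676961204565 rows 122.13643170264426 186.69779912931943
14.5 46 cols 298.4049438313987 345.9089511244984 rows 131.12676711495158 177.9877624849932
12.5 34 cols 302.53956276805735 341.490348414246 rows 133.44245118114537 171.87064315560008
38 30 cols 264.0755762710155 379.74453288584306 rows 94.20641128721115 208.36370492213453
row153 S [ 26  24  24  25  24  24  24  25  24  25  22  33  82 155 181 179 178 180 180 178 179 178 181 178 177 177 178 177 180 178 179 179 177 179 179 177 182 179 178 178 180 178 177 179 179 179 175 138  73
  32  23  23  25  25  24  26  24  24  25  26]
col320 S [ 25  25  23  24  23  23  30  57 115 173 185 176 178 178 178 177 176 178 178 177 177 177 177 177 178 177 176 178 181 179 179 178 178 178 178 176 177 179 179 177 179 178 183 174 128  60  26  22  24
  22  24  25  25  25  24]
12 34 cols 301.79085719467986 339.14040918966845 rows 135.35517165623514 172.1990385477544
12 0 cols 303.89532791326377 336.67809164028574 rows 132.87643763431754 165.22331645354947
```

The edge profiles put the cell axis at about (608.4, -35.7). The stub sits about 0.8 mm along +y in the hand, and both views agree on that. I'm inserting with a force guard: pad contact is expected at TCP z = 68, and contact near 80 would mean the rim.

```bash
cat >> h.py <<'E'
def settle(p,n=2,rate=60):
    c=np.array(p,float)
    for _ in range(n):
        env.movel(list(c),rate=rate); env.dwell(.15); c=c+np.clip(np.array(p)-env.current_tool_pos(),-2,2)
    return c
E
python3 - <<'E'
from h import *
np.set_printoptions(precision=2,suppress=True)
env.move_to([608.6,-36.5,115],O)
c=settle([608.6,-36.5,86]); print(env.current_tool_pos(),env.current_force(),env.current_clock())
r=env.movel([c[0],c[1],66.5],rate=15,max_force=3); print(r,env.current_tool_pos(),env.current_force(),env.current_ft_torque(),env.current_clock())
shot('wrist','i1.png'); cv2.imwrite('pics/i1c.png',cv2.imread('pics/i1.png')[200:480,140:500])
E
```

```text
[608.32 -36.32  85.77] [ 0.34 -0.36 -1.62] 15.4833
True [608.48 -36.47  67.77] [-0.25 -0.24  3.33] [ 0.03 -0.02 -0.02] 16.575
```

View pics/i1c.png

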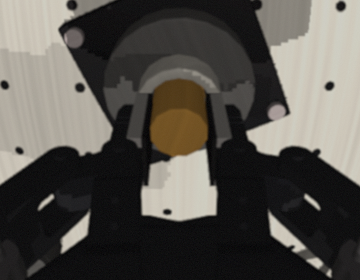

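The stub met the pad at z = 67.8 as expected and stands inside the neck ring in the picture. Releasing it, then checking the stub and scanning the cap.

```bash
python3 - <<'E'
from h import *
import json
np.set_printoptions(precision=2,suppress=True)
env.gripper_open(); env.dwell(.25); print(env.current_width())
env.movel([608.6,-36.5,130],rate=150)
D={}
for k,pos in [('d1',[608.6,-90,150]),('k2',[484,-253,150]),('k1',[484,-200,150])]:
    T,im=look(pos,k+'.png'); D[k]=T.tolist(); print(k,env.current_tool_pos(),env.current_clock())
    for n in (['stub'] if k[0]=='d' else ['cap']):
        for d in env.recognise(n,'wrist')[:2]: print(k,n,round(d['p'],2),np.array(d['bbox']))
    print('pred',[wproj(T,p) for p in ([608.6,-35.7,68],[484,-193.5,62],[484,-193.5,34])])
json.dump(D,open('D2.json','w'))
a=[cv2.imread(f'pics/{k}.png')[60:340,140:500] for k in ('d1','k2','k1')]
cv2.imwrite('pics/m2.png',cv2.resize(np.hstack(a),(800,207)))
cv2.imwrite('pics/m2.png',cv2.resize(np.vstack([np.hstack(a[:2]),np.hstack([a[2],a[2]*0])]),(770,600)))
E
```

```text
85.43632116969204
d1 [607.99 -88.37 148.82] 18.6167
d1 stub 0.6 [318.8 168.8  39.2  47.7]
d1 stub 0.57 [316.6 156.9 178.6 176. ]
pred [array([321.19, 171.09]), array([161.83, 378.2 ]), array([172.95, 357.64])]
k2 [ 485.82 -251.12  149.85] 19.7
k2 cap 0.73 [316.4 154.   90.5  86.8]
pred [array([517.22, -68.24]), array([316.01, 161.49]), array([316.32, 156.13])]
k1 [ 484.27 -201.07  150.16] 20.275
k1 cap 0.86 [319.9 224.1  85.7  89.3]
pred [array([524.83,  -0.51]), array([318.76, 244.06]), array([318.76, 229.93])]
```

View pics/m2.png

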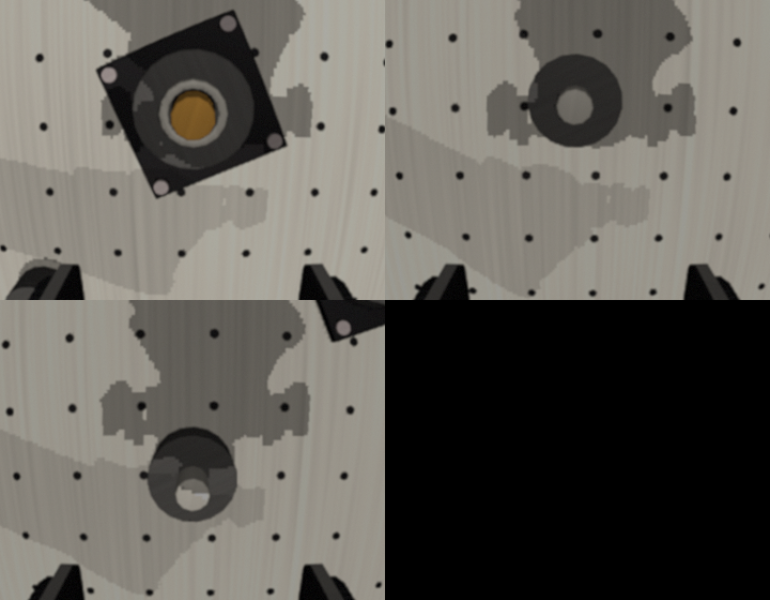

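The stub stands in the bore (top left panel). The cap's grip top is at about (317.7,159) in k2 and (320.5,241) in k1. I'll refine that, including its height.

```bash
python3 - <<'E'
from h import *
import json
np.set_printoptions(precision=1,suppress=True,linewidth=220)
D={k:np.array(v) for k,v in json.load(open('D2.json')).items()}
def circ(k,c,w,lo,hi,inv=False):
    g=cv2.GaussianBlur(cv2.cvtColor(cv2.imread(f'pics/{k}.png'),cv2.COLOR_BGR2GRAY),(3,3),0); x,y=c; r=g[y-w:y+w+1,x-w:x+w+1]
    m=((r>lo)&(r<hi)).astype(np.uint8)
    if inv: m=1-m
    n,l,s,ce=cv2.connectedComponentsWithStats(m); i=1+np.argmax(s[1:,4]); h=cv2.convexHull(np.argwhere(l==i)[:,::-1].astype(np.float32)); (e,ax,_)=cv2.fitEllipse(h)
    return np.array(e)+[x-w,y-w],ax
g=cv2.cvtColor(cv2.imread('pics/k2.png'),cv2.COLOR_BGR2GRAY); print('k2 row',g[159,270:366]); print('k2 col',g[105:210,317])
g=cv2.cvtColor(cv2.imread('pics/k1.png'),cv2.COLOR_BGR2GRAY); print('k1 row',g[241,270:366]); print('k1 col',g[170:275,320])
e2,a2=circ('k2',(318,159),24,75,256); e1,a1=circ('k1',(320,240),17,115,256)
print(e2,a2,e1,a1)
r2,r1=wray(D['k2'],e2),wray(D['k1'],e1); print('at z62',onz(r2,62),onz(r1,62),'meet',*meet([r1,r2]))
T=D['k2']
for r,z in ((29,34),(10,62)): print(r,z,'cols',wproj(T,[484-r,-193.5,z])[0],wproj(T,[484+r,-193.5,z])[0],'rows',wproj(T,[484,-193.5+r,z])[1],wproj(T,[484,-193.5-r,z])[1])
# cell stub recheck d1
T=D['d1']; im=cv2.imread('pics/d1.png'); h=cv2.cvtColor(im,cv2.COLOR_BGR2HSV)[...,1]; print('d1 S row',h[168,290:350]); print('d1 S col',h[140:200,320])
for r,z in ((12,68),): print('cols',wproj(T,[608.6-r,-35.7,z])[0],wproj(T,[608.6+r,-35.7,z])[0],'rows',wproj(T,[608.6,-35.7+r,z])[1],wproj(T,[608.6,-35.7-r,z])[1])
E
```

```text
k2 row [ 16  10  13  23  32  36  38  36  38  35  38  35  37  38  39  38  38  40  41  39  40  40  41  40  41  40  40  34  33  43  63  87  99 103 104 103 104 103 104 104 104 105 105 107 106 107 106 104 103 105 104 106 105 106
 105 104 106 103 106 105 104 106 100  91  69  48  43  40  42  41  40  40  37  41  41  42  41  41  40  40  41  42  40  39  40  41  41  40  41  39  43  61  82  93  93  94]
k2 col [ 95  95  97  94  89  73  52  41  41  43  40  41  41  41  41  44  42  40  43  42  42  42  41  40  42  41  40  41  42  41  40  40  39  37  46  53  58  68  89 105 112 113 111 111 110 110 109 109 107 107 108 106 105 105
 104 105 104 104 103 102 101 102 101 100 101 100 101 100  99  98  88  63  46  38  40  40  38  39  38  41  42  40  39  41  38  39  41  40  41  37  40  56  99 136 146 146 147 145 147 145 146 146 146 146 146]
k1 row [129 129 130 130 128 129 129 131 129 122 101  74  58  59  59  55  57  58  58  57  57  57  58  59  57  59  57  58  57  57  57  58  58  74 105 132 143 147 147 146 147 147 147 147 148 148 149 150 147 143 139 141 144 146
 147 147 147 148 148 148 147 149 147 146 140 115  79
[... 874 characters left out ...]
18 199.8775896798978
10 62 cols 298.4440529203779 333.58861280439896 rows 144.0733611351284 178.71170622189118
d1 S row [ 25  28  20  20  24  22  23  22  36 109 160 181 178 176 176 177 176 171 177 176 176 175 179 174 178 176 177 181 174 171 175 177 179 177 177 176 174 174 177 182 177 177 178 178 171 174 179 174 174 179 158 107  25  22
  20  24  24  25  23  23]
d1 S col [ 23  25  26  33 137 180 192 180 181 184 176 180 177 177 175 175 178 176 173 176 175 178 172 177 174 176 174 174 175 173 178 174 180 180 177 177 175 177 181 173 174 176 178 174 179 175 181 180 178 168 104  47  25  26
  25  26  27  20  19  17]
cols 299.49378053753173 342.88594387085817 rows 149.56173414282569 192.25092292025008
```

The cap is at about (484.8, -192.2); its grip top triangulates to 64 mm, against 62 expected. Grasping it, lifting it and looking in the hand.

```bash
python3 - <<'E'
from h import *
np.set_printoptions(precision=2,suppress=True)
env.move_to([484.9,-192.2,110],O)
c=settle([484.9,-192.2,80]); print(env.current_tool_pos())
print(env.movel([c[0],c[1],c[2]-25],rate=50,max_force=8)); env.dwell(.15); print(env.current_tool_pos())
env.close(100); env.dwell(.2); print(env.current_tool_pos(),env.current_width(),env.current_grip_force())
env.movel([484.9,-192.2,150],rate=120); env.dwell(.2)
print(env.current_tool_pos(),env.current_width(),env.current_force(),env.current_ft_torque(),env.current_clock())
T=wpose(); shot('wrist','h1.png'); cv2.imwrite('pics/h1c.png',cv2.imread('pics/h1.png')[200:480,140:500])
a=np.linspace(0,6.283,80)
for nm,r,z in (('grip top',10,-6),('body top',29,22),('rim',29,56)):
    q=np.array([wproj(TC,[r*np.cos(s),r*np.sin(s),z]) for s in a])-[140,200]; print(nm,q.min(0),q.max(0))
E
```

```text
[ 484.72 -192.06   79.84]
False
[ 485.04 -192.3    55.12]
[ 485.02 -192.22   55.26] 17.276451140714457 97.60321855545044
[ 484.41 -192.08  149.26] 17.320392100858005 [ 0.26 -0.45 -1.71] [ 0.04 -0.06 -0.05] 24.5917
grip top [153.58 123.91] [205.83 165.87]
body top [115.39  49.2 ] [243.83 160.47]
rim [125.25  25.37] [233.81 123.81]
```

View pics/h1c.png

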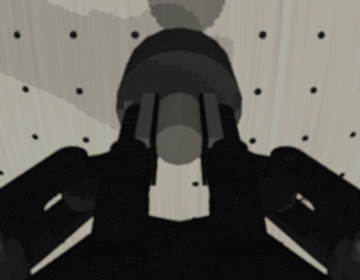

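The cap hangs upright and centred, matching the projected outline within 2 px. Lowering it over the neck, then pressing gently.

```bash
python3 - <<'E'
from h import *
np.set_printoptions(precision=2,suppress=True)
env.move_to([608.5,-35.7,150],O)
c=settle([608.5,-35.7,125]); print(env.current_tool_pos(),env.current_force())
r=env.movel([c[0],c[1],98.5],rate=25,max_force=4); env.dwell(.1)
print('over neck, hit' if r else 'free',env.current_tool_pos(),env.current_force(),env.current_clock())
if not r:
    r=env.movel([c[0],c[1],92],rate=10,max_force=5); print('stub',r,env.current_tool_pos(),env.current_force(),env.current_ft_torque(),env.current_clock())
E
```

```text
[608.27 -35.61 124.83] [-0.15  0.55 -0.68]
free [608.56 -35.74  98.72] [ 0.61 -0.12 -1.29] 27.875
stub True [608.53 -35.73  93.19] [ 0.24 -0.01  3.99] [-0.04 -0.01 -0.03] 28.4333
```

```bash
python3 - <<'E'
from h import *
np.set_printoptions(precision=2,suppress=True)
p=env.current_tool_pos()
for z in (90,88):
    print(env.movel([608.6,-35.75,z],rate=12,max_force=25),env.current_tool_pos(),env.current_force())
r=env.movel([608.6,-35.75,80],rate=10,max_force=16); print(r,env.current_tool_pos(),env.current_force())
env.dwell(.4); print(env.current_tool_pos(),env.current_force(),env.current_ft_torque(),env.current_width(),env.current_clock())
a=shot('side','e_s.png'); w=shot('wrist','e_w.png')
cv2.imwrite('pics/e.png',np.hstack([cv2.resize(a[190:300,250:400,::-1],(390,286)),w[200:480,140:500,::-1][:280].copy() if 0 else cv2.resize(w[200:480,140:500,::-1],(390,286))]))
E
```

```text
False [608.64 -35.73  90.33] [-0.34  0.17  6.02]
False [608.65 -35.8   88.5 ] [-1.43  0.05  7.32]
True [608.68 -35.8   85.71] [-1.44 -0.08  8.44]
[608.66 -35.83  85.98] [-1.06  0.89  9.21] [-0.01  0.4  -0.02] 17.05214161717413 30.05
```

View pics/e.png

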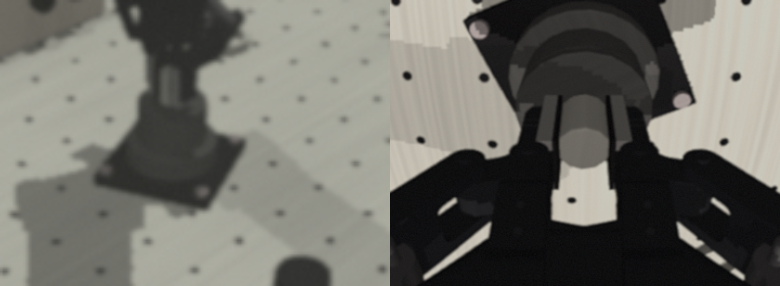

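The cap is about home at TCP z = 86.0. The held force after the stop (9 N) is barely the spring's, so I'll step down in small increments until there's a clear surplus on the shoulder.

```bash
python3 - <<'E'
from h import *
np.set_printoptions(precision=2,suppress=True)
z=85.8
while z>82:
    r=env.movel([608.6,-35.75,z],rate=8,max_force=25); env.dwell(.2); f=env.current_force()
    print(round(z,1),r,env.current_tool_pos(),f,env.current_ft_torque())
    if f[2]>24: break
    z-=.4
env.dwell(.5); print(env.current_tool_pos(),env.current_orientation(),env.current_force(),env.current_grip_force(),env.current_width(),env.current_clock())
E
```

```text
85.8 False [608.69 -35.81  86.62] [-1.64  0.75  9.19] [0.03 0.38 0.01]
85.4 False [608.69 -35.81  86.22] [-1.55  0.16  8.79] [0.1  0.42 0.02]
85.0 False [608.68 -35.83  85.83] [-1.76  0.3   9.95] [0.05 0.41 0.01]
84.6 False [608.68 -35.82  85.49] [-1.52  0.29  9.44] [0.06 0.44 0.01]
84.2 False [608.69 -35.8   85.32] [-2.42  0.54 10.83] [ 0.13  0.51 -0.06]
83.8 False [608.67 -35.79  85.25] [-2.4   0.51 14.39] [0.12 0.67 0.01]
83.4 False [608.7  -35.72  85.25] [-3.79  0.53 15.73] [ 0.1   0.8  -0.01]
83.0 False [608.7  -35.74  85.22] [-3.    1.37 19.32] [0.2  0.95 0.02]
82.6 False [608.71 -35.75  85.22] [-5.13  1.3  21.49] [0.19 1.1  0.02]
82.2 False [608.65 -35.76  85.18] [-6.66  1.27 24.75] [0.25 1.24 0.03]
[608.7  -35.75  85.19] [-3.14 -0.    1.57] [-5.14  0.6  24.4 ] 100.65956354141235 16.999156953291788 35.15
```

The hard stop is at TCP z = 85.2, which is the shoulder (30) plus the grip height (55.2), so the rim is home. The robot holds 24 N against about 10 N of net spring force, steady. Handing in.

```bash
python3 -c "
from station import env
print(env.sign_off())"
```

```text
the job is handed in; nothing more can be done
None
```

I handed the job in at about 35 s with the stub upright on the sprung pad and the cap pressed home on the shoulder. The robot was still holding it down with about 24 N; `sign_off()` returned no verdict, so the judged result isn't known.

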